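Snap the stroke-stop clip onto the guide rod and set it against the carriage

ROBOT

A 6-joint arm with a two-finger parallel gripper is mounted at the origin on a cart in front of the work surface, level with it; the furniture and walls round the work are solid. World frame = base frame: x ahead of the robot, y to its left, z up, the work surface at z = 0. Lengths are in m, angles in degrees, forces in N, time in s.
With the tool pointing down it reaches from about 0.375 to 0.9 m from the base axis. Payload 3.1 kg.
Tool frame: the origin (TCP) lies at the very end of the fingers, on their centre line; the grasp point (between the pads) lies 19 mm behind it; z points along the fingers, y is the line along which they close (so a half turn about z gives the same grasp; the last joint's range is limited). The gripper opens to 87 mm and grips with 3 to 60 N. Pads are 19 mm wide; open, the fingers measure 117 mm over their backs; the gripper's body (75 mm by 190 mm) begins 51 mm behind the grasp point.
Start: joints at [57.611, 30.224, 82.088, -0, 67.689, -10.227], TCP at [0.236, 0.579, 0.196] pointing down, gripper open.
Joint ranges: [-176.69, 176.69], [-43.24, 126.21], [12.49, 139.97], [-82, 262], [0, 151.66], [-163.58, 163.58]. Speed limits (degrees/s): [159.86, 159.86, 180, 180, 180, 180].

INTERFACE

Orientations are given as a 3x3 rotation matrix whose columns are the frame's x, y, z axes.
In Python, from rig import bot gives the robot as it stands.
- The arm moves only by the tool move_arm, never from a script. Its argument "increments" is a list of rows, each an object with "xyz": the shift along the tool's x, y, z in mm, a list of three; "roll": the turn about the tool's z in rad; "grip": the opening in per cent of the stroke, from 0 (shut) to 100 (fully open). A call has 1 to 5 rows; each row shifts and turns the commanded pose from where the row before left it, along the tool's axes as they then stand; what a row does not reach is not made up. A row lasts 1/12 s, in which the tool goes at most 41.7 mm and 7.16 degrees, less where a joint would pass 70% of its speed; a pose out of reach is approached as far as the arm can. A call is refused whole if a number of a shift passes 41.7 or a number of a turn 0.125, either way. A call with a gripper value outside its range is refused whole. The fingers move at their own pace and stop on an object; the grip force is fixed at half the most. Time passes only in rows, so rows that do not move let the fingers close. It gives the time, the measured TCP pose, the force, the opening and the grip force at its end, in the units of the state.
- bot.read_state(): the state, without advancing time (a new reading comes with each control period).
- bot.capture(name): name is "side" or "top"; returns (picture, depth): 420x560x3 uint8, red, green, blue; 420x560 float32, m along the optical axis (not along the pixel's ray), 0 where there is no reading.
- bot.camera_model(name): a dict with "intrinsics" (3x3 intrinsics, pixels), "D" ([k1, k2, p1, p2, k3] as OpenCV has them; the pictures are not rectified), "rvec" (rotation vector, rad) and "tvec" (3), from world to camera coordinates, as OpenCV has them. Camera axes: x right, y down, z forward; pixel columns grow to the right and rows downward; lengths in m; the calibration is good to about 2 mm. A picture is of the moment at which its call begins. camera_model takes no time and is no camera call.
- bot.hand_in(): hands the job in; it is judged then, once.
Trained networks look in the newest picture that a camera, given by its name, has taken for a name from the list of things; names that differ only in an ending like _2 or _b are one class to them, and where a whole thing is asked for, a point or a joint stands for the part that bears it (a point fixed in the world has none). Each returns a list of dicts, best first, with "conf" (0 to 1); they miss things now and then, are a little off and sometimes report something else, mostly with a low value. They report only what shows in the picture. A call takes as long as a camera call. They do not tell look-alikes from the thing itself.
- bot.spot_in(label, camera): "at" ([x, y, z] in m, in the coordinates of the camera as it stood for that picture, good to about 4 mm: the middle of the surface that is visible of it).
- bot.trace(label, camera): "mask" (420x560 bool, what is visible of it).
The state is a dict: "time_s": time; "joint_positions": joint angles; "qvel": joint speeds; "tau": joint torques, N m; "position": TCP position; "tcp_rot": TCP orientation; "force": force on the tool from outside, world axes, zero at the start; "moment": the same for the moment, N m; "opening": opening from 0.0 (shut) to 1.0 (fully open); "grasp_force": force on a finger pad.
Only numpy, scipy, OpenCV 4.12 (cv2) and the standard library are available. Lean on these libraries where they do the work, as an engineer would, in place of code of your own. Each camera call takes 0.05 s, during which the arm holds its last target. There are 200 camera calls.

TASK

Pick up the loose sprung stop clip and press it straight down over the guide rod of the feed slide, on the bare stretch that the carriage's round rubber-faced stop looks along and at least 2 cm clear of that stop, until both arms snap past the rod and the clip sits fully home. Then slide it along the rod until it bears on the rubber with a light but definite push, 5 to 10 N above the sliding drag, for half a second, and let go, leaving it snapped on and touching the rubber. Do not force it (under 25 N when pressing on, under 15 N on the stop), do not shift the clamped carriage, and leave the other things on the bench where they are.

Things in the scene. Friction and masses are not known exactly. Their poses are not given: they have to be found in the camera images.
- clip_grip (a point): Centre of the aluminium grip tab on top of the loose sprung clip, which stands on the bench mouth down. Axes: y along its bore, z up, x across (arms at +x and -x). Tab: 16 mm thick (x), 28 mm long (y), 30 mm high, half of it below this point, where it meets a saddle 26 mm wide (x). Grip it across the 16 mm. The clip is 28 mm long (y), 0.06 to 0.09 kg, and the same turned half round.
- clip_bore (a point): Centre of the clip's 20 mm bore, 31 mm below clip_grip, same axes. Below it two sprung arms with lips (mouth 14 mm) end in flared toes, 23 mm apart inside, 17 mm below this point. Pressed down on the rod, the push rises to 10 to 15 N until the lips pass the widest point, bore about 7 mm above the rod's axis.
- rod_mid (a point): Middle of the fixed level guide rod, on its axis: ground steel, 20 mm diameter, axis 60 mm above the bench. y axis along the rod, z up, x across. The rod runs 108 mm each way to grey posts 36 mm across (x) and 74 mm high, on a grey base plate 270 mm long, 70 mm wide, 8 mm thick.
- carriage: Aluminium block 48 x 36 x 40 mm (x, y along rod, z) clamped on the rod, top 14 mm above the rod's axis; black thumb screw on its -x side. Origin on the rod's axis, 18 mm from either y face; axes as rod_mid. From its -y face a round stop (32 mm diameter, rubber-faced) stands out round the rod by 8 to 22 mm: how far is NOT measured, find it by touch. Work on that side.
- guide: The feed slide: base plate, posts and rod, fixed to the bench. Origin on the bench under rod_mid, same axes. On the stop's side of the carriage 78 to 157 mm of rod are bare up to the -y post.
- clip: The loose sprung clip as a whole; origin and axes as clip_bore. Past the rod's widest point the arms close under it and draw the clip home, saddle on the rod, bore on its axis; more push then only raises the force steeply. Snapped on, it slides with a drag of about 2 to 6 N. Touching the stop, its bore centre is 40 to 54 mm to -y of the carriage's origin. The rubber gives about 1 mm per 4 N.
- loupe: Bystander: black stand loupe, 37 mm across, 34 mm high; origin at the centre of its underside
- coupon: Bystander: flat steel test piece, 20 x 55 x 12 mm, lying; origin at the centre of its underside
- magnet: Bystander: pot magnet with a knob, 32 mm diameter, 27 mm high; origin at the centre of its underside
Not all that is in view belongs to the job. Leave any brown look-alike of the clip alone.

How it is judged:
By the outcome, as a careful person would: the job done as asked, in the order asked, and still so for the second after the job is handed in, with the robot touching nothing.
It also fails if it takes over 70 s, if anything falls off the work surface, if the arm or the gripper's body presses on something with over 40 N, if the wrist force passes 120 N, or if a joint passes its speed limit or range.

## Working session

There is one attempt and no reset: what is moved stays moved. The work goes in short steps, Python scripts to look and compute and a tool call to move; the robot and the scene stay as the last step left them, time stands still between calls to the robot, and variables do not carry over. Pictures are saved under pics/ and viewed, at most 10 in all, crops included, and the job is handed in when it is done.

Besides the shell and the picture viewer there is one more tool, called after "Emit:" by a JSON object that holds its "method" and its "body". move_arm: Moves the arm, as the interface text tells. Its arguments: {"type":"object","properties":{"increments":{"type":"array"}},"required":["increments"]}

```bash
mkdir -p pics; ls; cat > h.py <<'E'
import numpy as np, cv2
from rig import bot
def cam(n):
    m=bot.camera_model(n); R=cv2.Rodrigues(np.array(m["rvec"],float))[0]
    return np.array(m["intrinsics"],float),np.array(m["D"],float),R,np.array(m["tvec"],float).ravel()
def c2w(n,p):
    K,D,R,t=cam(n); return R.T@(np.array(p)-t)
def proj(n,P):
    K,D,R,t=cam(n); return cv2.projectPoints(np.array(P,float).reshape(-1,1,3),cv2.Rodrigues(R)[0],t,K,D)[0].reshape(-1,2)
def cloud(n,depth):
    K,D,R,t=cam(n); v,u=np.mgrid[:420,:560]
    un=cv2.undistortPoints(np.stack([u,v],-1).reshape(-1,1,2).astype(float),K,D).reshape(420,560,2)
    P=np.dstack([un*depth[...,None],depth]); return (P-t)@R
E
cat > a.py <<'E'
from h import *
ims={}
for n in("side","top"):
    im,d=bot.capture(n); cv2.imwrite(f"pics/{n}0.png",im[...,::-1]); np.savez(f"{n}0.npz",im=im,d=d)
    for l in("clip_grip","clip","rod_mid","carriage","guide","loupe","coupon","magnet"):
        for s in bot.spot_in(l,n)[:3]:
            p=c2w(n,s["at"]); print(n,l,round(s["conf"],2),p.round(4),proj(n,p).round(0)[0])
    K,D,R,t=cam(n); print(n,"cam at",(-R.T@t).round(3))
print(bot.read_state())
E
python3 a.py
```

```text
pics
side clip_grip 0.92 [ 0.4571 -0.0054  0.03  ] [311. 281.]
side clip_grip 0.85 [0.467  0.1011 0.0314] [298. 309.]
side clip_grip 0.73 [0.5296 0.0574 0.0378] [268. 291.]
side clip 0.87 [0.4662 0.0993 0.0376] [299. 306.]
side clip 0.68 [0.5326 0.0592 0.0346] [267. 293.]
side clip 0.58 [ 0.455  -0.0061  0.0356] [312. 278.]
side rod_mid 0.7 [ 0.4904 -0.1483  0.0473] [303. 242.]
side carriage 0.92 [ 0.4801 -0.1486  0.0675] [308. 233.]
side guide 0.83 [ 0.49   -0.1482  0.043 ] [304. 243.]
side loupe 0.43 [0.527  0.0583 0.0349] [270. 293.]
side magnet 0.62 [ 0.4824 -0.5465  0.0087] [323. 198.]
side cam at [0.364 0.821 0.499]
top clip_grip 0.56 [0.5281 0.0442 0.0583] [175. 233.]
top clip_grip 0.51 [0.4729 0.0866 0.0549] [159. 254.]
top clip 0.68 [0.4706 0.0884 0.0491] [158. 255.]
top clip 0.58 [0.5296 0.0402 0.0566] [177. 233.]
top clip 0.5 [ 0.4593 -0.0163  0.0587] [197. 260.]
top rod_mid 0.55 [ 0.4913 -0.2159  0.0085] [275. 250.]
top carriage 0.82 [ 0.477  -0.1617  0.0728] [253. 253.]
top loupe 0.58 [0.6611 0.1031 0.0339] [159. 186.]
top coupon 0.44 [ 0.6055 -0.5107  0.0134] [383. 210.
[... 185 characters left out ...]
.46923497e-04,
        6.76903825e+01, -1.02280458e+01]), 'qvel': array([ 0.08064529, -0.04590656,  0.01021791,  0.03103087,  0.07012987,
       -0.04717959]), 'tau': array([ 1.16046645e-04, -4.39992535e+01, -1.76990497e+01,  6.34378265e-02,
        5.02425910e-02,  2.62648783e-06]), 'position': array([0.23572139, 0.57881248, 0.19594434]), 'tcp_rot': array([[-9.26124664e-01,  3.77217585e-01, -2.41653928e-05],
       [ 3.77217586e-01,  9.26124664e-01, -2.46225147e-05],
       [ 1.30921207e-05, -3.19191293e-05, -9.99999999e-01]]), 'force': array([-0.46115325,  0.30835325,  0.21051159]), 'moment': array([ 0.01311127, -0.00822591, -0.0349316 ]), 'grasp_force': 0.0, 'opening': 0.9991001387595645}
```

```bash
python3 - <<'E'
import cv2,numpy as np
s=cv2.imread("pics/side0.png")[200:350,220:370]; t=cv2.imread("pics/top0.png")[180:330,130:330]
cv2.imwrite("pics/crops.png",np.hstack([cv2.resize(s,(400,400),interpolation=2),cv2.resize(t,(400,300),interpolation=2)[:,:].__class__ and cv2.copyMakeBorder(cv2.resize(t,(400,300),interpolation=2),0,100,0,0,0)]))
E
```

```text
(no output)
```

View pics/side0.png

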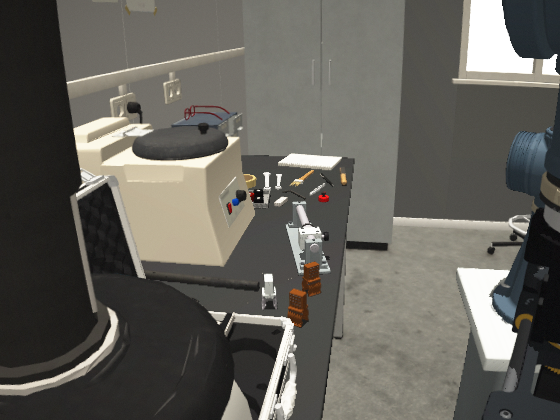

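View pics/top0.png

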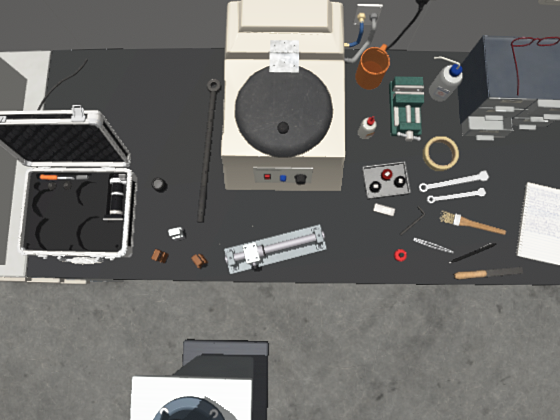

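View pics/crops.png

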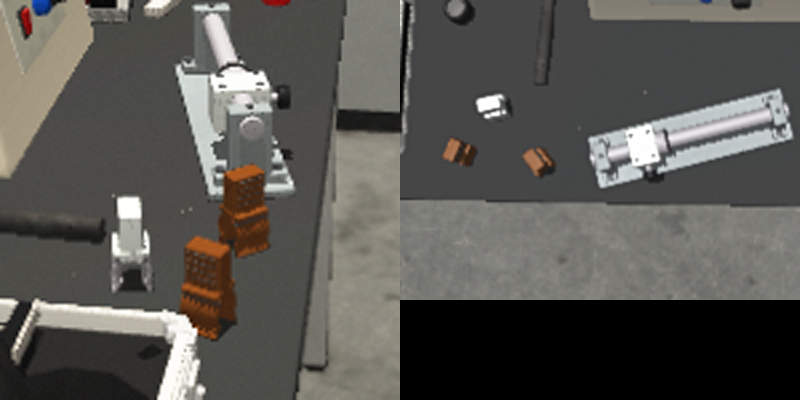

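The top view has three candidates: grey at (177,233), and brown at (159,256) and (199,261). In the side view they are at (268,291), (299,308) and (311,280). The grey one is the aluminium clip, and the enlarged crop confirms it. The rubber stop faces right (world -y) in the top view. Next I'll fit the poses from both views.

```bash
cat > b.py <<'E'
from h import *
for n in("side","top"):
    z=np.load(f"{n}0.npz"); P=cloud(n,z["d"]); im=z["im"].astype(int)
    x,y,h=P[...,0],P[...,1],P[...,2]
    print(n,"bench z",np.median(h[(abs(x-.5)<.08)&(abs(y+.03)<.15)&(abs(h)<.006)]))
    m=(abs(x-.53)<.04)&(abs(y-.045)<.04)&(h>.015)&(h<.09)
    q=P[m]; print("clip n",m.sum(),"max z",np.percentile(q[:,2],[50,90,98]))
    tp=m&(h>.053); q=P[tp]; r=cv2.minAreaRect((q[:,:2]*1000).astype(np.float32)); print("tab top",len(q),q.mean(0).round(4),r)
    r=cv2.minAreaRect((P[m][:,:2]*1000).astype(np.float32)); print("all",r)
    # rod
    m=(x>.42)&(x<.62)&(y<-.1)&(y>-.42)&(h>.035)&(h<.1)
    q=P[m]; print("guide n",m.sum())
    g=m&(h>.062)&(h<.0715)&(y<-.22)&(y>-.31); q=P[g]
    if g.sum()>10:
        L=cv2.fitLine(q[:,:2].astype(np.float32),cv2.DIST_HUBER,0,.01,.01).ravel(); print("rod",g.sum(),L,np.degrees(np.arctan2(-L[0]*np.sign(L[1]),abs(L[1]))))
    b=(x>.38)&(x<.65)&(y<-.06)&(y>-.45)&(h>.004)&(h<.1)
    mk=b.astype(np.uint8); k,lab,st,c=cv2.connectedComponentsWithStats(mk); i=1+np.argmax(st[1:,4]); q=P[lab==i]
    print("plate rect",len(q),cv2.minAreaRect((q[:,:2]*1000).astype(np.float32)))
    for lo,hi in((.071,.082),):
        t=m&(h>lo)&(h<hi); k,lab,st,c=cv2.connectedComponentsWithStats(t.astype(np.uint8))
        for i in range(1,k):
            if st[i,4]>20:q=P[lab==i]; print("high",len(q),q.mean(0).round(4),cv2.minAreaRect((q[:,:2]*1000).astype(np.float32)))
E
python3 b.py
```

```text
side bench z -0.0004082432046903224
clip n 295 max z [0.04168884 0.06188919 0.0630219 ]
tab top 99 [0.5303 0.053  0.0603] ((531.12939453125, 49.470916748046875), (15.02011775970459, 32.425113677978516), 11.120302200317383)
all ((530.4697265625, 49.416831970214844), (26.41446304321289, 32.4687614440918), 10.652447700500488)
guide n 772
rod 109 [ 0.28868136 -0.95742524  0.50922465 -0.26128414] 16.779026
plate rect 1826 ((491.1316833496094, -215.69366455078125), (77.06019592285156, 272.58416748046875), 15.478659629821777)
high 42 [ 0.5252 -0.3267  0.0735] ((525.8814697265625, -327.8724670410156), (34.809322357177734, 16.340728759765625), 16.528532028198242)
high 176 [ 0.4797 -0.1576  0.0733] ((480.59515380859375, -162.61351013183594), (46.84909439086914, 54.51496505737305), 14.206855773925781)
high 37 [ 0.4629 -0.1047  0.0736] ((464.47662353515625, -108.85484313964844), (34.580787658691406, 17.385879516601562), 0.45066097378730774)
top bench z 0.0005268694261859732
clip n 128 max z [0.05945243 0.0648784  0.06725976]
tab top 75 [0.5312 0.0453 0.0624] ((531.612548828125, 46.862823486328125), (16.626386642456055, 28.649991989135742), 11.003316879272461)
all ((529.6954345703125, 45.244659423828125), (24.220592498779297, 29.599010467529297), 24.336624145507812)
guide n 1082
rod 235 [ 0.27222303 -0.9622342   0.5078137  -0.2647143 ] 15.796593
plate rect 2580 ((494.0538635253906, -218.2052459716797), (79.5993423461914, 272.95074462890625), 16.022523880004883)
high 105 [ 0.5254 -0.3279  0.0742] ((525.4328002929688, -325.753662109375), (33.59782028198242, 30.851909637451172), 0.4147171676158905)
high 301 [ 0.4798 -0.1606  0.0746] ((481.4073181152344, -166.30020141601562), (47.52833557128906, 56.53861618041992), 15.38731575012207)
high 64 [ 0.463  -0.1065  0.0742] ((464.64263916015625, -107.71168518066406), (35.977230072021484, 12.996578216552734), 2.231445074081421)
```

```bash
cat > plan.py <<'E'
import sys
from h import *
def plan(tgt,thd,N,s=None):
    s=s or bot.read_state(); p=np.array(s["position"]); R=s["tcp_rot"]; th=np.arctan2(R[1,1],R[0,1])
    dth=(np.radians(thd)-th+np.pi/2)%np.pi-np.pi/2; d=(np.array(tgt)-p)/N
    print("from",p.round(4),np.degrees(th).round(2),"F",np.round(s["force"],2),"t",s["time_s"],"open",round(s["opening"],3))
    for i in range(N):
        a=th+dth*i/N; X=np.array([-np.sin(a),np.cos(a),0]);Y=np.array([np.cos(a),np.sin(a),0])
        print([round(1000*float(v),1) for v in(d@X,d@Y,-d[2])],round(-dth/N,4))
if __name__=="__main__":
    a=list(map(float,sys.argv[1:])); plan(a[:3],a[3],int(a[4]))
E
python3 plan.py .531 .046 .12 11 20
python3 - <<'E'
from h import *
P=cloud("side",np.load("side0.npz")["d"]);print([P[r,c].round(2) for r,c in((50,20),(250,30),(350,100),(200,90))])
P=cloud("top",np.load("top0.npz")["d"]);m=(P[...,1]>.12)&(P[...,1]<.6)&(P[...,0]>.2)&(P[...,0]<.62);print(P[m][:,2].max(), P[...,2][185:200,200].round(3))
E
```

```text
from [0.2357 0.5788 0.1959] 67.84 F [-0.46  0.31  0.21] t 0.9 open 0.999
[-23.7, -19.1, 3.8] 0.0496
[-24.6, -17.9, 3.8] 0.0496
[-25.5, -16.7, 3.8] 0.0496
[-26.3, -15.4, 3.8] 0.0496
[-27.0, -14.1, 3.8] 0.0496
[-27.7, -12.7, 3.8] 0.0496
[-28.3, -11.3, 3.8] 0.0496
[-28.8, -9.9, 3.8] 0.0496
[-29.3, -8.5, 3.8] 0.0496
[-29.6, -7.0, 3.8] 0.0496
[-30.0, -5.5, 3.8] 0.0496
[-30.2, -4.0, 3.8] 0.0496
[-30.4, -2.5, 3.8] 0.0496
[-30.4, -1.0, 3.8] 0.0496
[-30.5, 0.5, 3.8] 0.0496
[-30.4, 2.0, 3.8] 0.0496
[-30.3, 3.5, 3.8] 0.0496
[-30.0, 5.0, 3.8] 0.0496
[-29.8, 6.5, 3.8] 0.0496
[-29.4, 8.0, 3.8] 0.0496
[array([0.49, 0.66, 0.5 ]), array([0.5 , 0.66, 0.41]), array([0.49, 0.65, 0.35]), array([0.75, 0.24, 0.27])]
0.07628757621523269 [0.    0.017 0.01  0.014 0.017 0.011 0.013 0.016 0.017 0.015 0.014 0.014
 0.011 0.021 0.017]
```

Emit:
{"method": "move_arm", "body": {"increments": [{"xyz": [-23.7,-19.1,0],"roll": 0.05,"grip": 100},{"xyz": [-24.6,-17.9,0],"roll": 0.05,"grip": 100},{"xyz": [-25.5,-16.7,0],"roll": 0.05,"grip": 100},{"xyz": [-26.3,-15.4,0],"roll": 0.05,"grip": 100},{"xyz": [-27,-14.1,0],"roll": 0.05,"grip": 100}]}}

```text
time_s: 1.32
position: [0.3098, 0.4444, 0.1961]
tcp_rot: [[-0.803, 0.596, 0.0], [0.596, 0.803, 0.0], [-0.0, 0.0, -1.0]]
force: [0.7, 0.1, 0.3]
opening: 1.001
grasp_force: 0.0
```

Emit:
{"method": "move_arm", "body": {"increments": [{"xyz": [-27.7,-12.7,2],"roll": 0.05,"grip": 100},{"xyz": [-28.3,-11.3,2],"roll": 0.05,"grip": 100},{"xyz": [-28.8,-9.9,2],"roll": 0.05,"grip": 100},{"xyz": [-29.3,-8.5,2],"roll": 0.05,"grip": 100},{"xyz": [-29.6,-7,2],"roll": 0.05,"grip": 100}]}}

```text
time_s: 1.73
position: [0.3834, 0.3108, 0.1861]
tcp_rot: [[-0.63, 0.777, 0.001], [0.777, 0.63, 0.0], [-0.0, 0.001, -1.0]]
force: [1.0, 0.2, 0.1]
opening: 0.997
grasp_force: 0.0
```

Emit:
{"method": "move_arm", "body": {"increments": [{"xyz": [-30,-5.5,4],"roll": 0.05,"grip": 70},{"xyz": [-30.2,-4,4],"roll": 0.05,"grip": 70},{"xyz": [-30.4,-2.5,4],"roll": 0.05,"grip": 70},{"xyz": [-30.4,-1,4],"roll": 0.05,"grip": 70},{"xyz": [-30.5,0.5,4],"roll": 0.05,"grip": 70}]}}

```text
time_s: 2.15
position: [0.4568, 0.1771, 0.166]
tcp_rot: [[-0.418, 0.908, 0.001], [0.908, 0.418, 0.0], [-0.0, 0.001, -1.0]]
force: [0.0, 0.0, 0.3]
opening: 0.737
grasp_force: 0.0
```

```bash
python3 plan.py .531 .046 .12 11 5
```

```text
from [0.4568 0.1771 0.166 ] 24.72 F [0.03 0.02 0.28] t 2.15 open 0.737
[-30.0, 2.5, 9.2] 0.0479
[-29.9, 4.0, 9.2] 0.0479
[-29.6, 5.4, 9.2] 0.0479
[-29.4, 6.8, 9.2] 0.0479
[-29.0, 8.2, 9.2] 0.0479
```

Emit:
{"method": "move_arm", "body": {"increments": [{"xyz": [-30,2.5,9],"roll": 0.048,"grip": 60},{"xyz": [-29.9,4,9],"roll": 0.048,"grip": 60},{"xyz": [-29.6,5.4,9],"roll": 0.048,"grip": 60},{"xyz": [-29.4,6.8,9],"roll": 0.048,"grip": 60},{"xyz": [-29,8.2,9],"roll": 0.048,"grip": 60}]}}

```text
time_s: 2.57
position: [0.5314, 0.046, 0.1207]
tcp_rot: [[-0.19, 0.982, 0.001], [0.982, 0.19, -0.0], [-0.0, 0.001, -1.0]]
force: [0.3, 1.2, -0.6]
opening: 0.6
grasp_force: 0.0
```

Emit:
{"method": "move_arm", "body": {"increments": [{"xyz": [0,0,12],"roll": 0,"grip": 60},{"xyz": [0,0,12],"roll": 0,"grip": 60},{"xyz": [0,0,0],"roll": 0,"grip": 60}]}}

```text
time_s: 2.82
position: [0.5293, 0.0468, 0.095]
tcp_rot: [[-0.191, 0.982, -0.004], [0.982, 0.191, 0.0], [0.001, -0.004, -1.0]]
force: [-0.9, -0.1, 0.6]
opening: 0.598
grasp_force: 0.0
```

```bash
python3 plan.py .531 .046 .037 11 4; python3 - <<'E'
from h import *
s,_=bot.capture("side");t,_=bot.capture("top")
a=cv2.resize(s[220:340,210:330],(400,400),interpolation=2);b=cv2.resize(t[180:300,110:230],(400,400),interpolation=2)
cv2.imwrite("pics/g1.png",np.hstack([a,b])[...,::-1])
E
```

```text
from [0.5293 0.0468 0.095 ] 11.02 F [-0.85 -0.09  0.59] t 2.8167 open 0.598
[-0.3, 0.4, 14.5] 0.0001
[-0.3, 0.4, 14.5] 0.0001
[-0.3, 0.4, 14.5] 0.0001
[-0.3, 0.4, 14.5] 0.0001
```

View pics/g1.png

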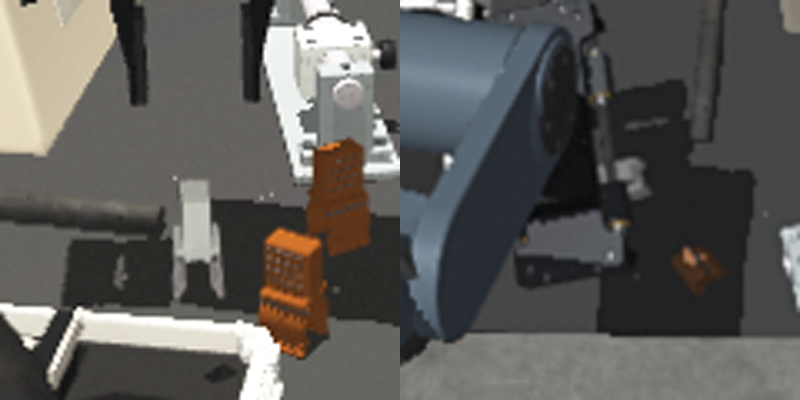

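The side crop shows the fingers (tips at x≈137 and 248) centred over the grey tab (x≈195), and both brown clips are clear. I'll descend now.

Emit:
{"method": "move_arm", "body": {"increments": [{"xyz": [0,0,15],"roll": 0,"grip": 60},{"xyz": [0,0,15],"roll": 0,"grip": 60},{"xyz": [0,0,15],"roll": 0,"grip": 60},{"xyz": [0,0,14],"roll": 0,"grip": 60},{"xyz": [0,0,0],"roll": 0,"grip": 60}]}}

```text
time_s: 3.33
position: [0.5294, 0.0481, 0.0369]
tcp_rot: [[-0.194, 0.981, -0.003], [0.981, 0.194, 0.0], [0.001, -0.003, -1.0]]
force: [-0.2, -0.4, 0.0]
opening: 0.598
grasp_force: 0.0
```

Emit:
{"method": "move_arm", "body": {"increments": [{"xyz": [0,0,0],"roll": 0,"grip": 40},{"xyz": [0,0,0],"roll": 0,"grip": 30},{"xyz": [0,0,0],"roll": 0,"grip": 22},{"xyz": [0,0,0],"roll": 0,"grip": 10},{"xyz": [0,0,0],"roll": 0,"grip": 0}]}}

```text
time_s: 3.75
position: [0.5312, 0.0475, 0.0388]
tcp_rot: [[-0.193, 0.981, 0.002], [0.981, 0.193, -0.0], [-0.0, 0.002, -1.0]]
force: [-0.2, 0.4, -0.0]
opening: 0.308
grasp_force: 0.0
```

Emit:
{"method": "move_arm", "body": {"increments": [{"xyz": [0,0,0],"roll": 0,"grip": 0},{"xyz": [0,0,0],"roll": 0,"grip": 0},{"xyz": [0,0,0],"roll": 0,"grip": 0}]}}

```text
time_s: 4.0
position: [0.5307, 0.0475, 0.0381]
tcp_rot: [[-0.193, 0.981, 0.0], [0.981, 0.193, -0.0], [-0.0, 0.0, -1.0]]
force: [0.1, -0.2, -0.9]
opening: 0.081
grasp_force: 0.0
```

```bash
python3 - <<'E'
from h import *
s,d=bot.capture("side");P=cloud("side",d)
st=bot.read_state();print(st["opening"],st["grasp_force"],st["force"])
b=cv2.resize(s[250:330,230:310],(600,600),interpolation=2)
cv2.imwrite("pics/g2.png",b[...,::-1])
E
```

```text
0.05034183634798548 0.0 [-1.01304566 -0.46120028  0.20945971]
```

View pics/g2.png

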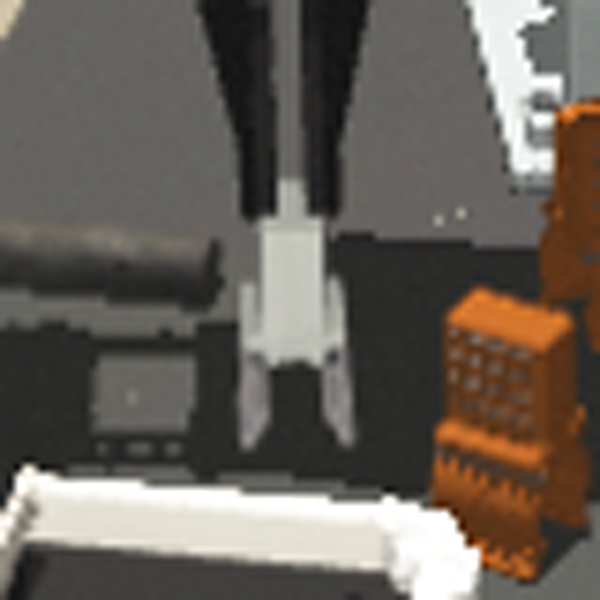

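```bash
python3 - <<'E'
from h import *
st=bot.read_state();p=st["position"];print(p,proj("side",p),"tabtop front/back",proj("side",[[.531,.060,.063],[.531,.032,.063],[.528,.06,.033],[.531,.046,.048]]))
s,d=bot.capture("side");P=cloud("side",d)
for l in("clip_grip","clip"):
  for q in bot.spot_in(l,"side"): print(l,q["conf"],c2w("side",q["at"]).round(4))
for r,c in((274,264),(277,264),(274,274),(277,274),(276,268),(274,268),(280,268),(285,268),(295,268),(270,264)): print((r,c),P[r,c].round(4))
print(st["opening"],st["grasp_force"])
E
```

```text
[0.53059325 0.04747409 0.03798344] [[268.83521186 288.13619741]] tabtop front/back [[266.89378884 279.72074038]
 [269.82064027 272.51017468]
 [268.97733199 293.93268654]
 [268.61671722 283.09140639]]
clip_grip 0.97 [0.4671 0.1002 0.0366]
clip_grip 0.86 [ 0.4571 -0.0072  0.0293]
clip_grip 0.59 [0.5273 0.06   0.0318]
clip 0.89 [ 0.4564 -0.0102  0.0323]
clip 0.71 [0.4659 0.1033 0.0354]
clip 0.62 [0.532  0.0593 0.0313]
(274, 264) [0.5365 0.0577 0.0733]
(277, 264) [0.5365 0.059  0.0677]
(274, 274) [0.5182 0.0557 0.0736]
(277, 274) [0.5186 0.0547 0.0668]
(276, 268) [0.5316 0.0464 0.0633]
(274, 268) [0.5345 0.0323 0.0597]
(280, 268) [0.5294 0.0581 0.0615]
(285, 268) [0.5287 0.0627 0.0536]
(295, 268) [0.5291 0.064  0.033 ]
(270, 264) [0.5358 0.0597 0.0827]
0.05034183634798548 0.0
```

The fingers closed above the tab: depth puts the visible tips at z≈0.064, but the reported TCP is 0.038. I'll open and measure where the fingers really end.

Emit:
{"method": "move_arm", "body": {"increments": [{"xyz": [0,0,0],"roll": 0,"grip": 60},{"xyz": [0,0,0],"roll": 0,"grip": 60},{"xyz": [0,0,0],"roll": 0,"grip": 60},{"xyz": [0,0,0],"roll": 0,"grip": 60},{"xyz": [0,0,0],"roll": 0,"grip": 60}]}}

```text
time_s: 4.62
position: [0.5306, 0.0475, 0.0379]
tcp_rot: [[-0.193, 0.981, -0.0], [0.981, 0.193, -0.0], [0.0, -0.0, -1.0]]
force: [-0.8, 0.1, 0.4]
opening: 0.303
grasp_force: 0.0
```

Emit:
{"method": "move_arm", "body": {"increments": [{"xyz": [0,0,0],"roll": 0,"grip": 60},{"xyz": [0,0,0],"roll": 0,"grip": 60}]}}

```text
time_s: 4.78
position: [0.5306, 0.0475, 0.0379]
tcp_rot: [[-0.193, 0.981, -0.0], [0.981, 0.193, -0.0], [-0.0, -0.0, -1.0]]
force: [0.1, 0.0, 0.3]
opening: 0.457
grasp_force: 0.0
```

```bash
cat > tips.py <<'E'
from h import *
st=bot.read_state();p=st["position"];R=st["tcp_rot"];print(p.round(4),round(st["opening"],3),round(st["grasp_force"],2),st["force"].round(2),st["time_s"])
im,d=bot.capture("side");P=cloud("side",d);Q=(P-p)@R
for s in(-1,1):
    m=(np.sign(Q[...,1])==s)&(abs(Q[...,1])>.012)&(abs(Q[...,1])<.06)&(abs(Q[...,0])<.016)&(P[...,2]>.02)&(P[...,2]<.2)
    if m.any(): q=Q[m];print(s,"n",m.sum(),"y range",q[:,1].min().round(4),q[:,1].max().round(4),"tip depth along tool z",np.percentile(q[:,2],[100,98,90]).round(4),"x",np.percentile(q[:,0],[5,95]).round(4))
cv2.imwrite("pics/tips.png",cv2.resize(im[220:320,210:330],(720,600),interpolation=2)[...,::-1])
E
python3 tips.py
```

```text
[0.5306 0.0475 0.0379] 0.457 0.0 [0.07 0.01 0.29] 4.7833
-1 n 269 y range -0.0598 -0.0198 tip depth along tool z [-0.0247 -0.0286 -0.0377] x [-0.0059  0.0139]
1 n 247 y range 0.0129 0.0428 tip depth along tool z [ 0.0175  0.0063 -0.0312] x [-0.0074  0.0131]
```

View pics/tips.png

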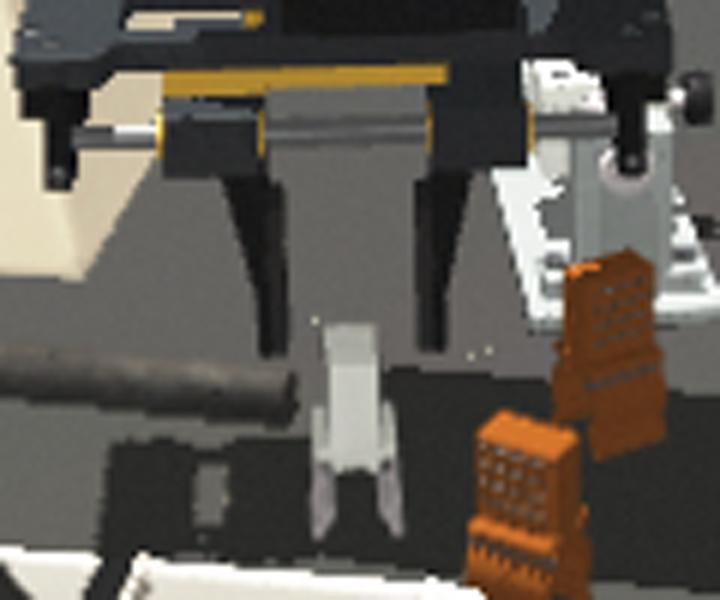

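The view confirms it. The finger tips (≈(272,352) and (432,348)) end level with the tab top, about 25 mm above the reported TCP, and they are centred across the tab. I'll go down by what I see, in small steps, and check the force.

Emit:
{"method": "move_arm", "body": {"increments": [{"xyz": [0,0,6],"roll": 0,"grip": 60},{"xyz": [0,0,6],"roll": 0,"grip": 60},{"xyz": [0,0,4],"roll": 0,"grip": 60},{"xyz": [0,0,0],"roll": 0,"grip": 60}]}}

```text
time_s: 5.17
position: [0.5296, 0.0476, 0.0207]
tcp_rot: [[-0.193, 0.981, -0.002], [0.981, 0.193, 0.0], [0.001, -0.002, -1.0]]
force: [0.5, 0.3, -0.7]
opening: 0.597
grasp_force: 0.0
```

```bash
python3 tips.py
```

```text
[0.5296 0.0476 0.0207] 0.597 0.0 [ 0.52  0.32 -0.75] 5.1667
-1 n 280 y range -0.0598 -0.0259 tip depth along tool z [-0.0258 -0.0275 -0.0384] x [-0.0055  0.0138]
1 n 252 y range 0.0121 0.0497 tip depth along tool z [-0.     -0.0039 -0.0273] x [-0.0075  0.0127]
```

Emit:
{"method": "move_arm", "body": {"increments": [{"xyz": [0,0,5],"roll": 0,"grip": 60},{"xyz": [0,0,4],"roll": 0,"grip": 60},{"xyz": [0,0,0],"roll": 0,"grip": 0},{"xyz": [0,0,0],"roll": 0,"grip": 0},{"xyz": [0,0,0],"roll": 0,"grip": 0}]}}

```text
time_s: 5.63
position: [0.5306, 0.0475, 0.0129]
tcp_rot: [[-0.193, 0.981, -0.0], [0.981, 0.193, 0.0], [0.0, -0.0, -1.0]]
force: [-0.9, -0.3, 1.1]
opening: 0.45
grasp_force: 0.0
```

Emit:
{"method": "move_arm", "body": {"increments": [{"xyz": [0,0,0],"roll": 0,"grip": 0},{"xyz": [0,0,0],"roll": 0,"grip": 0},{"xyz": [0,0,0],"roll": 0,"grip": 0},{"xyz": [0,0,0],"roll": 0,"grip": 0},{"xyz": [0,0,0],"roll": 0,"grip": 0}]}}

```text
time_s: 6.05
position: [0.5308, 0.0475, 0.0131]
tcp_rot: [[-0.193, 0.981, 0.0], [0.981, 0.193, -0.0], [-0.0, 0.0, -1.0]]
force: [0.2, 0.3, 0.7]
opening: 0.185
grasp_force: 30.0
```

```bash
python3 tips.py
```

```text
[0.5308 0.0475 0.0131] 0.185 30.0 [0.15 0.31 0.68] 6.05
-1 n 158 y range -0.06 -0.012 tip depth along tool z [-0.0069 -0.027  -0.0398] x [-0.0083  0.0134]
1 n 159 y range 0.0121 0.0545 tip depth along tool z [-0.0071 -0.0173 -0.031 ] x [-0.009   0.0126]
```

The grip is good: opening 0.185 is 16 mm, at 30 N. I'll lift, then look at how the clip hangs.

Emit:
{"method": "move_arm", "body": {"increments": [{"xyz": [0,0,-10],"roll": 0,"grip": 0},{"xyz": [0,0,-30],"roll": 0,"grip": 0},{"xyz": [0,0,-35],"roll": 0,"grip": 0},{"xyz": [0,0,-35],"roll": 0,"grip": 0},{"xyz": [0,0,0],"roll": 0,"grip": 0}]}}

```text
time_s: 6.52
position: [0.5353, 0.0472, 0.1296]
tcp_rot: [[-0.193, 0.981, 0.013], [0.981, 0.193, -0.001], [-0.004, 0.013, -1.0]]
force: [1.6, -1.4, -1.0]
opening: 0.179
grasp_force: 30.0
```

```bash
python3 plan.py .4994 -.2357 .123 15.8 10; python3 - <<'E'
from h import *
st=bot.read_state();p=st["position"];R=st["tcp_rot"];print(st["force"],st["grasp_force"],st["opening"])
im,d=bot.capture("side");np.savez("side1.npz",im=im,d=d);P=cloud("side",d);Q=(P-p)@R
m=(abs(Q[...,1])<.03)&(abs(Q[...,0])<.025)&(P[...,2]>.06)&(Q[...,2]>-.02)
q=Q[m];print(m.sum(),"z lowest",q[:,2].max(),"front x",np.percentile(q[:,0],[5,50,95]).round(4))
for a in np.arange(-.02,.026,.005):
    k=q[abs(q[:,2]-a)<.0025]
    if len(k): print(a.round(3),len(k),k[:,1].min().round(4),k[:,1].max().round(4),np.median(k[:,0]).round(4))
E
```

```text
from [0.5353 0.0472 0.1296] 11.13 F [ 1.64 -1.37 -0.97] t 6.5167 open 0.179
[-27.1, -9.0, 0.7] -0.0081
[-27.0, -9.2, 0.7] -0.0081
[-26.9, -9.4, 0.7] -0.0081
[-26.8, -9.6, 0.7] -0.0081
[-26.8, -9.9, 0.7] -0.0081
[-26.7, -10.1, 0.7] -0.0081
[-26.6, -10.3, 0.7] -0.0081
[-26.5, -10.5, 0.7] -0.0081
[-26.4, -10.7, 0.7] -0.0081
[-26.3, -10.9, 0.7] -0.0081
[ 1.63822342 -1.36743207 -0.96866143] 29.999834527261555 0.17927739517435556
163 z lowest 0.01200528914583296 front x [-0.0055  0.0129  0.0157]
-0.02 30 -0.0114 0.012 0.0132
-0.015 29 -0.0113 0.0117 0.0139
-0.01 20 -0.0131 0.012 0.0129
-0.005 8 -0.0131 0.012 0.0134
0.0 24 -0.0129 0.0121 0.0085
0.005 25 -0.011 0.0123 0.0111
0.01 27 -0.0147 0.0145 0.0095
```

Emit:
{"method": "move_arm", "body": {"increments": [{"xyz": [-27,-8,0],"roll": -0.008,"grip": 0},{"xyz": [-27,-8,0],"roll": -0.008,"grip": 0},{"xyz": [-27,-9,0],"roll": -0.008,"grip": 0},{"xyz": [-27,-9,0],"roll": -0.008,"grip": 0},{"xyz": [-27,-10,0],"roll": -0.008,"grip": 0}]}}

```text
time_s: 6.98
position: [0.5143, -0.0944, 0.1219]
tcp_rot: [[-0.233, 0.973, -0.002], [0.973, 0.233, 0.001], [0.002, -0.002, -1.0]]
force: [1.3, 0.9, -0.9]
opening: 0.177
grasp_force: 30.0
```

Emit:
{"method": "move_arm", "body": {"increments": [{"xyz": [-27,-10,0],"roll": -0.008,"grip": 0},{"xyz": [-27,-10,0],"roll": -0.008,"grip": 0},{"xyz": [-27,-10,0],"roll": -0.008,"grip": 0},{"xyz": [-26,-11,0],"roll": -0.008,"grip": 0},{"xyz": [-26,-11,0],"roll": -0.008,"grip": 0}]}}

```text
time_s: 7.4
position: [0.4967, -0.2361, 0.1217]
tcp_rot: [[-0.271, 0.963, -0.003], [0.963, 0.271, 0.002], [0.003, -0.002, -1.0]]
force: [0.9, -0.1, -0.9]
opening: 0.182
grasp_force: 30.0
```

Emit:
{"method": "move_arm", "body": {"increments": [{"xyz": [0,0,0],"roll": 0,"grip": 0},{"xyz": [0,0,0],"roll": 0,"grip": 0}]}}

```text
time_s: 7.57
position: [0.4971, -0.2364, 0.1218]
tcp_rot: [[-0.267, 0.964, -0.002], [0.964, 0.267, 0.002], [0.002, -0.001, -1.0]]
force: [-0.5, 0.3, -0.9]
opening: 0.18
grasp_force: 30.0
```

```bash
python3 plan.py .4994 -.2357 .1 15.8 1;python3 - <<'E'
from h import *
st=bot.read_state()
for n in("side","top"):
    im,d=bot.capture(n); np.savez(f"{n}2.npz",im=im,d=d)
    c=proj(n,st["position"])[0].astype(int); h=50 if n=="side" else 60; r0,c0=max(0,c[1]-h),max(0,c[0]-h)
    a=cv2.resize(im[r0:r0+2*h,c0:c0+2*h],(400,400),interpolation=2); print(n,r0,c0)
    globals()[n]=a
cv2.imwrite("pics/hov.png",np.hstack([side,top])[...,::-1])
E
```

```text
from [ 0.4971 -0.2364  0.1218] 15.51 F [-0.49  0.26 -0.91] t 7.5667 open 0.18
[0.0, 2.4, 21.8] -0.005
side 146 255
top 184 221
```

View pics/hov.png

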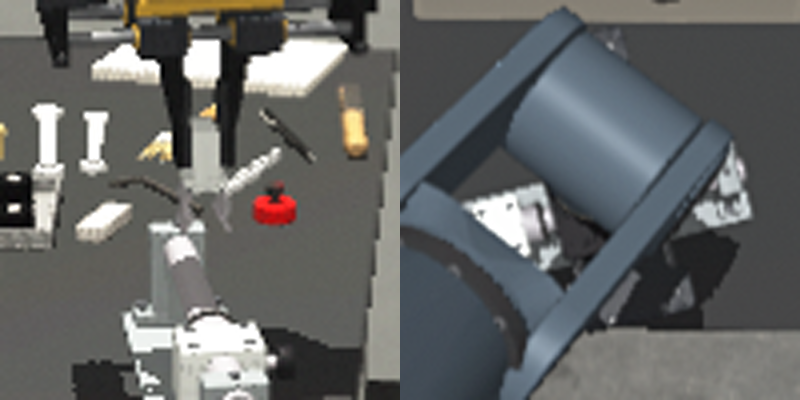

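```bash
python3 - <<'E'
from h import *
p=bot.read_state()["position"]; n=np.array([.9622,.2723,0]);e=np.array([.2723,-.9622,0])
P=cloud("side",np.load("side2.npz")["d"]); rho=P@n; u=(P-[.494,-.2165,0])@e; z=P[...,2]
print("tcp rho",p@n,"u",(p-[.494,-.2165,0])@e)
for lo,hi in((.145,.16),(.125,.145),(.106,.124)):
    m=(abs(rho-.414)<.03)&(z>lo)&(z<hi)&(abs(u-.019)<.025); r=rho[m]
    print((lo,hi),m.sum(),r.min(),r.max(),(r.min()+r.max())/2,np.median(u[m]))
for u0 in (.03,.05,.07,.09):
    m=(abs(rho-.4165)<.02)&(z>.06)&(z<.073)&(abs(u-u0)<.01); 
    if m.sum()>4: t=m&(z>np.percentile(z[m],80)); print(u0,m.sum(),"rho",rho[m].min(),rho[m].max(),"top",np.median(rho[t]),z[t].max())
E
```

```text
tcp rho 0.4145662277482923 u 0.017862718626776006
(0.145, 0.16) 88 0.3976756207344028 0.4310364590061758 0.41435603987028935 0.008217086978800987
(0.125, 0.145) 75 0.40124179858912495 0.42778685916995 0.4145143288795375 0.007537404291453942
(0.106, 0.124) 45 0.39983345190295616 0.42880057503216684 0.4143170134675615 0.01105437949871955
0.03 25 rho 0.4095269215783615 0.4268608369277492 top 0.4173272124656743 0.0708070837901606
0.05 27 rho 0.4088592786692879 0.42655206670919416 top 0.4165694684025798 0.06978263953118351
0.07 22 rho 0.40973245276524695 0.4261588608460032 top 0.41753782650044985 0.07027248034517783
0.09 22 rho 0.4076817102522465 0.42586654442019606 top 0.41787928258853446 0.07026486024564102
```

The clip hangs symmetric in the grip and 2.4 mm to the robot's side of the rod axis. The stop is at the near end of the bare stretch. I'll correct and go down to just above the rod.

Emit:
{"method": "move_arm", "body": {"increments": [{"xyz": [0,2.4,5],"roll": -0.005,"grip": 0},{"xyz": [0,0,10],"roll": 0,"grip": 0},{"xyz": [0,0,12],"roll": 0,"grip": 0},{"xyz": [0,0,6],"roll": 0,"grip": 0},{"xyz": [0,0,0],"roll": 0,"grip": 0}]}}

```text
time_s: 8.08
position: [0.4993, -0.233, 0.0879]
tcp_rot: [[-0.277, 0.961, -0.004], [0.961, 0.277, 0.003], [0.004, -0.003, -1.0]]
force: [0.1, 0.2, -0.3]
opening: 0.181
grasp_force: 30.0
```

Emit:
{"method": "move_arm", "body": {"increments": [{"xyz": [0,0,0],"roll": 0,"grip": 0},{"xyz": [0,0,0],"roll": 0,"grip": 0},{"xyz": [0,0,0],"roll": 0,"grip": 0}]}}

```text
time_s: 8.33
position: [0.501, -0.2349, 0.0904]
tcp_rot: [[-0.276, 0.961, 0.001], [0.961, 0.276, -0.001], [-0.001, 0.001, -1.0]]
force: [0.7, -0.3, -1.3]
opening: 0.181
grasp_force: 30.0
```

```bash
cat > chk.py <<'E'
from h import *
s=bot.read_state();p=s["position"]; n=np.array([.9622,.2723,0]);e=np.array([.2723,-.9622,0]);R=s["tcp_rot"]
F=s["force"]
print("t",round(s["time_s"],2),"rho",(p@n).round(4),"u",((p-[.494,-.2165,0])@e).round(4),"z",p[2].round(4),"ang",np.degrees(np.arctan2(R[1,1],R[0,1])).round(2),"Frho",(F@n).round(2),"Fu",(F@e).round(2),"Fz",F[2].round(2),"M",s["moment"].round(2))
im,d=bot.capture("side");P=cloud("side",d); rho=P@n; u=(P-[.494,-.2165,0])@e; z=P[...,2]; b=p[2]+.0039
for lo,hi in((.02,.04),(.001,.02),(-.016,0)):
    m=(abs(rho-.4165)<.03)&(z>b+lo)&(z<b+hi)&(abs(u-((p-[.494,-.2165,0])@e))<.025)&(z>.073)
    if m.sum(): r=rho[m]; print(lo,m.sum(),r.min().round(4),r.max().round(4),((r.min()+r.max())/2).round(4))
np.savez("last.npz",im=im,d=d)
E
python3 chk.py
```

```text
t 8.33 rho 0.4181 u 0.0196 z 0.0904 ang 16.0 Frho 0.63 Fu 0.53 Fz -1.34 M [-0.03  0.01  0.03]
0.02 120 0.4021 0.4356 0.4188
0.001 73 0.4052 0.4318 0.4185
-0.016 48 0.4045 0.4325 0.4185
```

Emit:
{"method": "move_arm", "body": {"increments": [{"xyz": [0,-1.0,2],"roll": 0,"grip": 0},{"xyz": [0,0,2],"roll": 0,"grip": 0},{"xyz": [0,0,2],"roll": 0,"grip": 0},{"xyz": [0,0,0],"roll": 0,"grip": 0}]}}

```text
time_s: 8.72
position: [0.4993, -0.235, 0.0836]
tcp_rot: [[-0.275, 0.961, -0.001], [0.961, 0.275, 0.0], [0.001, -0.0, -1.0]]
force: [0.2, 0.6, -0.9]
opening: 0.176
grasp_force: 30.0
```

```bash
python3 chk.py
```

```text
t 8.72 rho 0.4164 u 0.0192 z 0.0836 ang 15.97 Frho 0.33 Fu -0.53 Fz -0.94 M [-0.04  0.03  0.03]
0.02 118 0.3998 0.4337 0.4168
0.001 71 0.4032 0.4302 0.4167
-0.016 44 0.4036 0.4307 0.4172
```

Aligned at ρ 0.4167 against 0.4168 for the rod. I'll press on in small steps, watching the force.

Emit:
{"method": "move_arm", "body": {"increments": [{"xyz": [0,0,1.5],"roll": 0,"grip": 0},{"xyz": [0,0,1.5],"roll": 0,"grip": 0},{"xyz": [0,0,1.5],"roll": 0,"grip": 0},{"xyz": [0,0,0],"roll": 0,"grip": 0}]}}

```text
time_s: 9.1
position: [0.4994, -0.235, 0.0791]
tcp_rot: [[-0.275, 0.961, -0.0], [0.961, 0.275, 0.0], [0.0, -0.0, -1.0]]
force: [-1.0, 1.2, -1.8]
opening: 0.18
grasp_force: 30.0
```

Emit:
{"method": "move_arm", "body": {"increments": [{"xyz": [0,0,1],"roll": 0,"grip": 0},{"xyz": [0,0,1],"roll": 0,"grip": 0},{"xyz": [0,0,1],"roll": 0,"grip": 0},{"xyz": [0,0,0],"roll": 0,"grip": 0}]}}

```text
time_s: 9.43
position: [0.4995, -0.235, 0.0762]
tcp_rot: [[-0.275, 0.961, -0.0], [0.961, 0.275, 0.0], [0.0, -0.0, -1.0]]
force: [0.1, -0.5, -0.2]
opening: 0.18
grasp_force: 30.0
```

```bash
python3 chk.py
```

```text
t 9.43 rho 0.4166 u 0.0193 z 0.0762 ang 15.99 Frho -0.02 Fu 0.5 Fz -0.16 M [-0.07  0.02 -0.06]
0.02 120 0.3997 0.4338 0.4167
0.001 70 0.4046 0.4302 0.4174
-0.016 21 0.4054 0.4305 0.4179
```

Emit:
{"method": "move_arm", "body": {"increments": [{"xyz": [0,0,1],"roll": 0,"grip": 0},{"xyz": [0,0,1],"roll": 0,"grip": 0},{"xyz": [0,0,1],"roll": 0,"grip": 0},{"xyz": [0,0,1],"roll": 0,"grip": 0},{"xyz": [0,0,0],"roll": 0,"grip": 0}]}}

```text
time_s: 9.9
position: [0.4997, -0.2351, 0.0723]
tcp_rot: [[-0.275, 0.961, 0.0], [0.961, 0.275, 0.0], [0.0, 0.0, -1.0]]
force: [-0.6, 1.4, -0.1]
opening: 0.18
grasp_force: 30.0
```

Emit:
{"method": "move_arm", "body": {"increments": [{"xyz": [0,0,1],"roll": 0,"grip": 0},{"xyz": [0,0,1],"roll": 0,"grip": 0},{"xyz": [0,0,1],"roll": 0,"grip": 0},{"xyz": [0,0,0],"roll": 0,"grip": 0}]}}

```text
time_s: 10.23
position: [0.5001, -0.2356, 0.0708]
tcp_rot: [[-0.275, 0.961, 0.001], [0.961, 0.275, -0.001], [-0.002, 0.001, -1.0]]
force: [-0.2, 0.3, 7.3]
opening: 0.177
grasp_force: 30.0
```

Emit:
{"method": "move_arm", "body": {"increments": [{"xyz": [0,0,1],"roll": 0,"grip": 0},{"xyz": [0,0,1],"roll": 0,"grip": 0},{"xyz": [0,0,0],"roll": 0,"grip": 0}]}}

```text
time_s: 10.48
position: [0.5004, -0.2359, 0.0693]
tcp_rot: [[-0.275, 0.961, 0.002], [0.961, 0.275, -0.002], [-0.003, 0.001, -1.0]]
force: [-2.1, 1.0, 10.3]
opening: 0.183
grasp_force: 30.0
```

Emit:
{"method": "move_arm", "body": {"increments": [{"xyz": [0,0,1],"roll": 0,"grip": 0},{"xyz": [0,0,1],"roll": 0,"grip": 0},{"xyz": [0,0,0],"roll": 0,"grip": 0}]}}

```text
time_s: 10.73
position: [0.5005, -0.2362, 0.0674]
tcp_rot: [[-0.276, 0.961, 0.002], [0.961, 0.276, -0.002], [-0.003, 0.002, -1.0]]
force: [-1.4, -0.2, 9.9]
opening: 0.181
grasp_force: 30.0
```

Emit:
{"method": "move_arm", "body": {"increments": [{"xyz": [0,0,1],"roll": 0,"grip": 0},{"xyz": [0,0,1],"roll": 0,"grip": 0},{"xyz": [0,0,0],"roll": 0,"grip": 0}]}}

```text
time_s: 10.98
position: [0.5005, -0.2363, 0.065]
tcp_rot: [[-0.275, 0.961, 0.002], [0.961, 0.275, -0.003], [-0.003, 0.001, -1.0]]
force: [-1.7, -1.1, 6.9]
opening: 0.183
grasp_force: 30.0
```

Emit:
{"method": "move_arm", "body": {"increments": [{"xyz": [0,0,1],"roll": 0,"grip": 0},{"xyz": [0,0,0.5],"roll": 0,"grip": 0},{"xyz": [0,0,0],"roll": 0,"grip": 0}]}}

```text
time_s: 11.23
position: [0.5004, -0.2362, 0.0629]
tcp_rot: [[-0.275, 0.961, 0.002], [0.961, 0.275, -0.002], [-0.003, 0.001, -1.0]]
force: [-0.7, -1.4, 2.0]
opening: 0.182
grasp_force: 30.0
```

Emit:
{"method": "move_arm", "body": {"increments": [{"xyz": [0,0,1],"roll": 0,"grip": 0},{"xyz": [0,0,1],"roll": 0,"grip": 0},{"xyz": [0,0,0],"roll": 0,"grip": 0}]}}

```text
time_s: 11.48
position: [0.4998, -0.2354, 0.0594]
tcp_rot: [[-0.275, 0.961, 0.001], [0.961, 0.275, -0.0], [-0.001, 0.0, -1.0]]
force: [1.3, -2.3, -3.5]
opening: 0.18
grasp_force: 30.0
```

Emit:
{"method": "move_arm", "body": {"increments": [{"xyz": [0,0,1],"roll": 0,"grip": 0},{"xyz": [0,0,1],"roll": 0,"grip": 0},{"xyz": [0,0,0],"roll": 0,"grip": 0}]}}

```text
time_s: 11.73
position: [0.4993, -0.2346, 0.0569]
tcp_rot: [[-0.275, 0.961, -0.001], [0.961, 0.275, 0.001], [0.001, -0.0, -1.0]]
force: [2.9, -0.5, -8.3]
opening: 0.184
grasp_force: 30.0
```

Emit:
{"method": "move_arm", "body": {"increments": [{"xyz": [0,0,0.7],"roll": 0,"grip": 0},{"xyz": [0,0,0.7],"roll": 0,"grip": 0},{"xyz": [0,0,0],"roll": 0,"grip": 0}]}}

```text
time_s: 11.98
position: [0.4995, -0.2345, 0.0565]
tcp_rot: [[-0.275, 0.961, -0.0], [0.961, 0.275, 0.001], [0.001, 0.0, -1.0]]
force: [1.6, 1.0, -5.0]
opening: 0.182
grasp_force: 30.0
```

Emit:
{"method": "move_arm", "body": {"increments": [{"xyz": [0,0,0.5],"roll": 0,"grip": 0},{"xyz": [0,0,0.5],"roll": 0,"grip": 0},{"xyz": [0,0,0],"roll": 0,"grip": 0}]}}

```text
time_s: 12.23
position: [0.4996, -0.2346, 0.0564]
tcp_rot: [[-0.275, 0.961, 0.0], [0.961, 0.275, 0.001], [0.001, 0.0, -1.0]]
force: [0.6, 1.6, 3.7]
opening: 0.177
grasp_force: 30.0
```

```bash
python3 chk.py
```

```text
t 12.23 rho 0.4168 u 0.0189 z 0.0564 ang 15.98 Frho 0.99 Fu -1.42 Fz 3.72 M [ 0.46 -0.15 -0.09]
0.02 115 0.3998 0.4339 0.4169
0.001 38 0.4049 0.4298 0.4173
```

The clip is home: Fz went from -8 to +3.7 N with z stopped at 0.0564. A brief firmer push, then unload and slide toward the stop (tool +x).

Emit:
{"method": "move_arm", "body": {"increments": [{"xyz": [0,0,0.5],"roll": 0,"grip": 0},{"xyz": [0,0,0.3],"roll": 0,"grip": 0},{"xyz": [0,0,0],"roll": 0,"grip": 0}]}}

```text
time_s: 12.53
position: [0.4996, -0.2346, 0.0563]
tcp_rot: [[-0.275, 0.961, 0.0], [0.961, 0.275, 0.0], [0.0, 0.0, -1.0]]
force: [-0.4, 4.1, 10.5]
opening: 0.175
grasp_force: 30.0
```

Emit:
{"method": "move_arm", "body": {"increments": [{"xyz": [0,0,-0.6],"roll": 0,"grip": 0},{"xyz": [0,0,-0.6],"roll": 0,"grip": 0},{"xyz": [1,0,0],"roll": 0,"grip": 0},{"xyz": [1.5,0,0],"roll": 0,"grip": 0},{"xyz": [1.5,0,0],"roll": 0,"grip": 0}]}}

```text
time_s: 12.95
position: [0.4997, -0.234, 0.0564]
tcp_rot: [[-0.277, 0.961, 0.003], [0.961, 0.277, -0.005], [-0.006, 0.001, -1.0]]
force: [-0.0, -5.8, 1.2]
opening: 0.183
grasp_force: 30.0
```

```bash
python3 chk.py|head -1
```

```text
t 12.95 rho 0.417 u 0.0184 z 0.0564 ang 16.07 Frho -1.59 Fu 5.53 Fz 1.22 M [-1.23  0.01 -0.08]
```

Emit:
{"method": "move_arm", "body": {"increments": [{"xyz": [1.5,0,0],"roll": 0,"grip": 0},{"xyz": [1.5,0,0],"roll": 0,"grip": 0},{"xyz": [1.5,0,0],"roll": 0,"grip": 0}]}}

```text
time_s: 13.25
position: [0.4986, -0.2301, 0.0564]
tcp_rot: [[-0.276, 0.961, 0.003], [0.961, 0.276, -0.005], [-0.006, 0.001, -1.0]]
force: [-0.3, -6.1, 2.4]
opening: 0.176
grasp_force: 30.0
```

```bash
python3 chk.py|head -1
```

```text
t 13.25 rho 0.4171 u 0.0143 z 0.0564 ang 16.05 Frho -1.97 Fu 5.78 Fz 2.41 M [-1.21 -0.03 -0.04]
```

Emit:
{"method": "move_arm", "body": {"increments": [{"xyz": [2,0,0],"roll": 0,"grip": 0},{"xyz": [2,0,0],"roll": 0,"grip": 0},{"xyz": [2,0,0],"roll": 0,"grip": 0},{"xyz": [2,0,0],"roll": 0,"grip": 0},{"xyz": [2,0,0],"roll": 0,"grip": 0}]}}

```text
time_s: 13.72
position: [0.4959, -0.2204, 0.0564]
tcp_rot: [[-0.276, 0.961, 0.003], [0.961, 0.276, -0.005], [-0.006, 0.002, -1.0]]
force: [0.3, -6.6, 1.5]
opening: 0.18
grasp_force: 30.0
```

```bash
python3 chk.py|head -1
```

```text
t 13.72 rho 0.4172 u 0.0043 z 0.0564 ang 16.04 Frho -1.54 Fu 6.39 Fz 1.52 M [-1.17 -0.03 -0.05]
```

Emit:
{"method": "move_arm", "body": {"increments": [{"xyz": [1,0,0],"roll": 0,"grip": 0},{"xyz": [1,0,0],"roll": 0,"grip": 0},{"xyz": [1,0,0],"roll": 0,"grip": 0},{"xyz": [1,0,0],"roll": 0,"grip": 0},{"xyz": [1,0,0],"roll": 0,"grip": 0}]}}

```text
time_s: 14.18
position: [0.4946, -0.2156, 0.0564]
tcp_rot: [[-0.276, 0.961, 0.003], [0.961, 0.276, -0.005], [-0.006, 0.002, -1.0]]
force: [0.8, -5.7, 1.8]
opening: 0.182
grasp_force: 30.0
```

```bash
python3 chk.py|head -1
```

```text
t 14.18 rho 0.4172 u -0.0007 z 0.0564 ang 16.04 Frho -0.75 Fu 5.68 Fz 1.85 M [-1.19 -0.03 -0.06]
```

Emit:
{"method": "move_arm", "body": {"increments": [{"xyz": [1,0,0],"roll": 0,"grip": 0},{"xyz": [1,0,0],"roll": 0,"grip": 0},{"xyz": [1,0,0],"roll": 0,"grip": 0},{"xyz": [1,0,0],"roll": 0,"grip": 0}]}}

```text
time_s: 14.57
position: [0.4936, -0.2118, 0.0564]
tcp_rot: [[-0.276, 0.961, 0.003], [0.961, 0.276, -0.005], [-0.006, 0.002, -1.0]]
force: [0.1, -6.3, 2.6]
opening: 0.179
grasp_force: 30.0
```

Emit:
{"method": "move_arm", "body": {"increments": [{"xyz": [1,0,0],"roll": 0,"grip": 0},{"xyz": [1,0,0],"roll": 0,"grip": 0},{"xyz": [1,0,0],"roll": 0,"grip": 0}]}}

```text
time_s: 14.82
position: [0.4928, -0.2088, 0.0564]
tcp_rot: [[-0.276, 0.961, 0.003], [0.961, 0.276, -0.005], [-0.006, 0.002, -1.0]]
force: [0.6, -6.0, 1.4]
opening: 0.183
grasp_force: 30.0
```

```bash
python3 chk.py|head -1
```

```text
t 14.82 rho 0.4173 u -0.0077 z 0.0564 ang 16.04 Frho -1.02 Fu 5.97 Fz 1.44 M [-1.16 -0.09 -0.05]
```

Emit:
{"method": "move_arm", "body": {"increments": [{"xyz": [1,0,0],"roll": 0,"grip": 0},{"xyz": [1,0,0],"roll": 0,"grip": 0},{"xyz": [1,0,0],"roll": 0,"grip": 0}]}}

```text
time_s: 15.12
position: [0.492, -0.206, 0.0564]
tcp_rot: [[-0.276, 0.961, 0.003], [0.961, 0.276, -0.005], [-0.006, 0.002, -1.0]]
force: [0.9, -5.8, 1.5]
opening: 0.18
grasp_force: 30.0
```

Emit:
{"method": "move_arm", "body": {"increments": [{"xyz": [1,0,0],"roll": 0,"grip": 0},{"xyz": [1,0,0],"roll": 0,"grip": 0}]}}

```text
time_s: 15.28
position: [0.4914, -0.204, 0.0564]
tcp_rot: [[-0.276, 0.961, 0.003], [0.961, 0.276, -0.005], [-0.006, 0.002, -1.0]]
force: [-0.5, -6.3, 1.5]
opening: 0.182
grasp_force: 30.0
```

Emit:
{"method": "move_arm", "body": {"increments": [{"xyz": [1,0,0],"roll": 0,"grip": 0},{"xyz": [1,0,0],"roll": 0,"grip": 0}]}}

```text
time_s: 15.45
position: [0.4911, -0.2028, 0.0564]
tcp_rot: [[-0.277, 0.961, 0.004], [0.961, 0.277, -0.007], [-0.007, 0.002, -1.0]]
force: [0.6, -8.5, 0.7]
opening: 0.181
grasp_force: 30.0
```

Emit:
{"method": "move_arm", "body": {"increments": [{"xyz": [1,0,0],"roll": 0,"grip": 0},{"xyz": [1,0,0],"roll": 0,"grip": 0}]}}

```text
time_s: 15.62
position: [0.491, -0.202, 0.0565]
tcp_rot: [[-0.277, 0.961, 0.005], [0.961, 0.277, -0.009], [-0.01, 0.002, -1.0]]
force: [0.5, -11.3, 0.3]
opening: 0.182
grasp_force: 30.0
```

In contact: Fu is ≈11 N against ≈5.9 N drag. One more millimetre, then hold.

Emit:
{"method": "move_arm", "body": {"increments": [{"xyz": [1,0,0],"roll": 0,"grip": 0},{"xyz": [0,0,0],"roll": 0,"grip": 0},{"xyz": [0,0,0],"roll": 0,"grip": 0}]}}

```text
time_s: 15.87
position: [0.4909, -0.2016, 0.0565]
tcp_rot: [[-0.277, 0.961, 0.005], [0.961, 0.277, -0.009], [-0.01, 0.002, -1.0]]
force: [-0.4, -11.3, 0.1]
opening: 0.183
grasp_force: 30.0
```

```bash
python3 chk.py|head -1
```

```text
t 15.87 rho 0.4174 u -0.0152 z 0.0565 ang 16.11 Frho -3.44 Fu 10.8 Fz 0.15 M [-2.19  0.08 -0.01]
```

Emit:
{"method": "move_arm", "body": {"increments": [{"xyz": [1,0,0],"roll": 0,"grip": 0},{"xyz": [0,0,0],"roll": 0,"grip": 0}]}}

```text
time_s: 16.08
position: [0.4908, -0.2012, 0.0565]
tcp_rot: [[-0.278, 0.961, 0.006], [0.961, 0.278, -0.01], [-0.012, 0.003, -1.0]]
force: [-0.4, -13.7, -2.1]
opening: 0.184
grasp_force: 30.0
```

```bash
python3 chk.py|head -1
```

```text
t 16.08 rho 0.4175 u -0.0155 z 0.0565 ang 16.13 Frho -4.12 Fu 13.07 Fz -2.11 M [-2.47  0.16 -0.06]
```

Emit:
{"method": "move_arm", "body": {"increments": [{"xyz": [0,0,0],"roll": 0,"grip": 0},{"xyz": [0,0,0],"roll": 0,"grip": 0},{"xyz": [0,0,0],"roll": 0,"grip": 0},{"xyz": [0,0,0],"roll": 0,"grip": 0},{"xyz": [0,0,0],"roll": 0,"grip": 0}]}}

```text
time_s: 16.55
position: [0.4908, -0.2012, 0.0565]
tcp_rot: [[-0.278, 0.961, 0.006], [0.961, 0.278, -0.01], [-0.011, 0.003, -1.0]]
force: [-1.1, -12.5, -1.8]
opening: 0.182
grasp_force: 30.0
```

Emit:
{"method": "move_arm", "body": {"increments": [{"xyz": [0,0,0],"roll": 0,"grip": 0},{"xyz": [0,0,0],"roll": 0,"grip": 0},{"xyz": [0,0,0],"roll": 0,"grip": 0},{"xyz": [0,0,0],"roll": 0,"grip": 0}]}}

```text
time_s: 16.88
position: [0.4908, -0.2012, 0.0565]
tcp_rot: [[-0.278, 0.961, 0.006], [0.961, 0.278, -0.01], [-0.011, 0.003, -1.0]]
force: [-0.3, -12.9, -1.7]
opening: 0.185
grasp_force: 30.0
```

Held for about 0.8 s at 6–7 N above drag. I'll ease the preload, open and rise.

Emit:
{"method": "move_arm", "body": {"increments": [{"xyz": [-1,-0.4,0],"roll": 0,"grip": 0},{"xyz": [-0.8,-0.4,0],"roll": 0,"grip": 0},{"xyz": [0,0,0],"roll": 0,"grip": 0}]}}

```text
time_s: 17.13
position: [0.4907, -0.2014, 0.0565]
tcp_rot: [[-0.276, 0.961, 0.006], [0.961, 0.276, -0.007], [-0.008, 0.004, -1.0]]
force: [2.3, -7.7, -0.7]
opening: 0.183
grasp_force: 30.0
```

Emit:
{"method": "move_arm", "body": {"increments": [{"xyz": [0,0,0],"roll": 0,"grip": 45},{"xyz": [0,0,0],"roll": 0,"grip": 45},{"xyz": [0,0,0],"roll": 0,"grip": 45},{"xyz": [0,0,0],"roll": 0,"grip": 45},{"xyz": [0,0,0],"roll": 0,"grip": 45}]}}

```text
time_s: 17.55
position: [0.4872, -0.1965, 0.0556]
tcp_rot: [[-0.276, 0.961, -0.001], [0.961, 0.276, 0.001], [0.001, -0.001, -1.0]]
force: [-0.1, 0.6, 0.3]
opening: 0.426
grasp_force: 0.0
```

```bash
python3 chk.py
```

```text
t 17.55 rho 0.4153 u -0.0212 z 0.0556 ang 16.01 Frho 0.07 Fu -0.6 Fz 0.26 M [-0.09  0.05 -0.03]
0.02 152 0.3878 0.4432 0.4155
0.001 57 0.4045 0.4299 0.4172
```

Emit:
{"method": "move_arm", "body": {"increments": [{"xyz": [0,0,-5],"roll": 0,"grip": 50},{"xyz": [0,0,-15],"roll": 0,"grip": 50},{"xyz": [0,0,-30],"roll": 0,"grip": 50},{"xyz": [0,0,-35],"roll": 0,"grip": 50},{"xyz": [0,0,-35],"roll": 0,"grip": 50}]}}

```text
time_s: 18.02
position: [0.4871, -0.1965, 0.177]
tcp_rot: [[-0.276, 0.961, -0.002], [0.961, 0.276, 0.001], [0.002, -0.001, -1.0]]
force: [1.1, 0.3, 0.2]
opening: 0.498
grasp_force: 0.0
```

```bash
python3 - <<'E'
from h import *
n=np.array([.9622,.2723,0]);e=np.array([.2723,-.9622,0])
im,d=bot.capture("side");P=cloud("side",d); rho=P@n; u=(P-[.494,-.2165,0])@e; z=P[...,2]
P0=cloud("side",np.load("side0.npz")["d"])
m=(abs(rho-.4165)<.03)&(z>.077)&(z<.12)&(abs(u+.015)<.03)
print("clip",m.sum(),"rho",np.percentile(rho[m],[2,98]).round(4),"u",np.percentile(u[m],[2,50,98]).round(4),"zmax",np.percentile(z[m],98))
for Q,l in((P0,"before"),(P,"after")):
    r=Q@n;v=(Q-[.494,-.2165,0])@e;k=(abs(r-.4165)<.022)&(abs(Q[...,2]-.0735)<.003)&(v<-.05)&(v>-.083);print(l,k.sum(),v[k].min(),v[k].mean(),r[k].mean())
cv2.imwrite("pics/end.png",cv2.resize(im[195:275,265:365],(800,600),interpolation=2)[...,::-1]); print(bot.read_state()["force"])
E
```

```text
clip 128 rho [0.4076 0.4257] u [-0.0312 -0.0268 -0.0044] zmax 0.10682351929960998
before 130 -0.08236645564663181 -0.06803470479360404 0.41693939184233636
after 126 -0.08205838626168811 -0.0683254579246774 0.41632912804747574
[ 1.78954961 -1.17444726  4.37386437]
```

View pics/end.png

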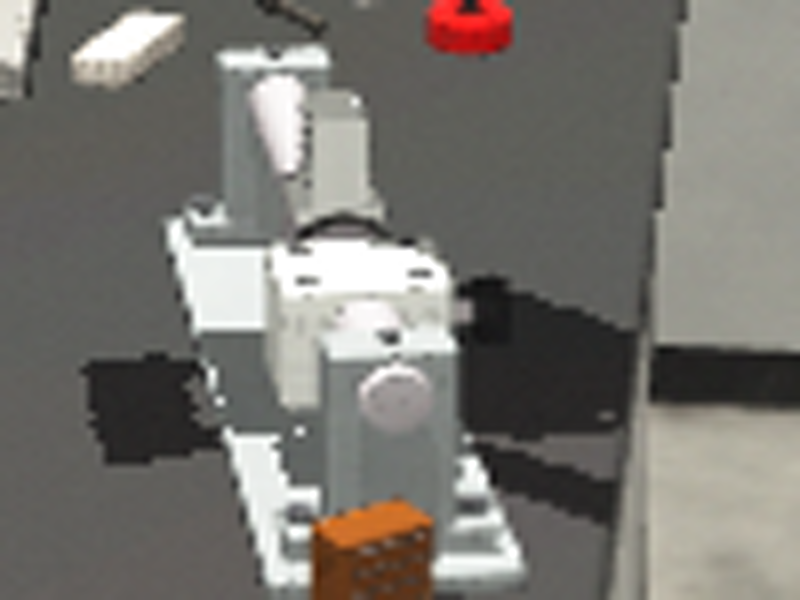

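The clip stands upright on the rod with its tab at (340,145), top at 0.106 m as expected when home, and against the rubber (345,225). The carriage has not moved. I'll let it settle, then hand in.

Emit:
{"method": "move_arm", "body": {"increments": [{"xyz": [0,0,0],"roll": 0,"grip": 50},{"xyz": [0,0,0],"roll": 0,"grip": 50},{"xyz": [0,0,0],"roll": 0,"grip": 50}]}}

```text
time_s: 18.32
position: [0.4869, -0.1964, 0.1751]
tcp_rot: [[-0.275, 0.961, -0.002], [0.961, 0.276, 0.001], [0.002, -0.002, -1.0]]
force: [-0.3, 0.2, -0.5]
opening: 0.499
grasp_force: 0.0
```

```bash
python3 -c "
from rig import bot
print(bot.hand_in())"
```

```text
the job is handed in; nothing more can be done
None
```

The job is handed in at about 18 s: the clip is snapped home on the rod (about 10 N peak) and was held on the rubber for about 0.8 s at 6–7 N above the drag, then let go still touching it, with the carriage not visibly moved.

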